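# Press the sign's dot onto its backing disc in the sprung bonding jig

### The arm

A 6-joint arm with a two-finger parallel gripper is mounted at the origin on a cart in front of the work surface, level with it; the furniture and walls round the work are solid. World frame = base frame: x ahead of the robot, y to its left, z up, the work surface at z = 0. Lengths are in m, angles in rad, forces in N, time in s.
With the tool pointing down it reaches from about 0.35 to 0.975 m from the base axis. Payload 4.9 kg.
Tool frame: the origin (TCP) lies at the very end of the fingers, on their centre line; the grasp point (between the pads) lies manip.grip_point_offset behind it (manip.grip_point_offset is the distance from the TCP to the grasp point, in m); z points along the fingers, y is the line along which they close (so a half turn about z gives the same grasp; the last joint's range is limited). The gripper opens to 85 mm and grips with 20 to 120 N. Pads are 22 mm wide; open, the fingers measure 114 mm over their backs; the gripper's body (76 mm by 85 mm) begins 54 mm behind the grasp point. The pads swing forward as they close: fully open they stand 13 mm farther back than shut.
Start: joints at [1.109, 0.053, 1.613, -0, 1.476, -0.119], TCP at [0.21, 0.589, 0.231] pointing down, gripper open.
Joint ranges: [-3.01, 3.01], [-1.01, 2.22], [0.06, 2.58], [-1.02, 4.17], [0.09, 2.62], [-3.14, 3.14]. Speed limits (rad/s): [2.57, 2.57, 3.14, 3.14, 3.14, 3.14].

### API

Orientations are given as a unit quaternion [w, x, y, z].
In Python, from plant import manip gives the robot as it stands.
- The arm moves only by the shell command python3 -m crank 'ROWS' [OPENING]. ROWS is JSON, a list of rows, each an object of numbers: "x", "y", "z": the shift along the tool's x, y, z in cm; "turn": the turn about the tool's z in rad. In form: [{"x": .., "y": .., "z": .., "turn": ..}, ...]. A call has 1 to 5 rows; each row shifts and turns the commanded pose from where the row before left it, along the tool's axes as they then stand; what a row does not reach is not made up. A row lasts 1/10 s, in which the tool goes at most 50 mm and 8.59 degrees, less where a joint would pass 70% of its speed; a pose out of reach is approached as far as the arm can. A call with a gripper value outside its range is refused whole. OPENING is the opening in per cent of the stroke, from 0 (shut) to 100 (fully open), set as the call begins (- or left out, the last holds). The fingers move at their own pace and stop on an object; the grip force is fixed at half the most. Time passes only in rows, so rows that do not move let the fingers close. It gives the time, the measured TCP pose, the force, the opening and the grip force at its end, in the units of the state.
- manip.state(): the state, without advancing time (a new reading comes with each control period).
- manip.grab_frame(name): name is "scene" or "top"; returns (picture, depth): 420x560x3 uint8, red, green, blue; 420x560 float32, m along the optical axis (not along the pixel's ray), 0 where there is no reading.
- manip.camera_model(name): a dict with "mtx" (3x3 intrinsics, pixels), "k1" (the pictures are not rectified: a ray, as slopes to the right and down, at radius r is drawn at 1 + k1 r^2 times it, then the intrinsics apply), "world_to_cam" (4x4, takes a point from world to camera coordinates). Camera axes: x right, y down, z forward; pixel columns grow to the right and rows downward; lengths in m; the calibration is good to about 2 mm. A picture is of the moment at which its call begins. camera_model takes no time and is no camera call.
- manip.job_done(): hands the job in; it is judged then, once.
The state is a dict: "time": time; "joint_pos": joint angles; "joint_vel": joint speeds; "joint_efforts": joint torques, N m; "tool_pos": TCP position; "tool_rot": TCP orientation; "contact_force": force on the tool from outside, world axes, zero at the start; "ft_torque": the same for the moment, N m; "gripper_width": opening from 0.0 (shut) to 1.0 (fully open); "grasp_force": force on a finger pad.
Only numpy, scipy, OpenCV 4.12 (cv2) and the standard library are available. Lean on these libraries where they do the work, as an engineer would, in place of code of your own. Each camera call takes 0.05 s, during which the arm holds its last target. There are 200 camera calls.

### The job

Pull the blue-fronted drawer of the low grey bonding jig out to its stop. Then put the round green-faced dot of the sign, face up, into the orange sprung ring cradle in the drawer, press it straight down against the springs until it is down on the white backing disc below, and finish while you are still holding it pressed down there; leave the two other small green accents where they lie.

Things in the scene. Friction and masses are not known exactly. Their poses are not given: they have to be found in the camera images.
- jig_box: low grey steel drawer box of the bonding jig, fixed to the table, 170 (x) x 220 (y) x 85 mm high; origin at the centre of its underside; its own -x axis points out of the drawer front (roughly toward the robot): its front plane lies 85 mm from the origin along -x, and the drawer slides out along that -x. The cradle sits on the box's centre line (own y = 0).
- drawer (a joint): how far the drawer is out: 0 shut (m), 0.125 at its stop; it starts shut or a little ajar, takes about 2 N to slide and stays where it is left. The blue drawer front is 14 mm thick and 196 mm wide, its upper edge 72.5 mm above the table; behind it is an aluminium tray 190 mm wide whose side walls reach 44 mm above the table.
- drawer_handle (a point): middle of the drawer's steel bar handle, at the bar's axis, 60 mm above the table; the bar is 12 mm thick, level, 110 mm long along the box's y axis, and stands 45 mm in front of the drawer front (39 mm clear gap behind it); two stems join it to the front 48 mm to either side of the middle. It moves with the drawer.
- cradle_ring (a joint): how far the orange sprung ring is pressed down: 0 up (m), grows downward, mechanical end at 0.014. The springs push up with about 3 N at the start of the travel and 8 N at 12 mm. At 0.012 the seated dot touches the white backing disc.
- cradle_seat (a point): centre of the orange ring's ledge, on which the dot's underside rests; moves with drawer and ring, 44 mm above the table with the ring up; 72 mm behind the drawer's outer face, so under the box's top until the drawer is out, then 53 mm clear of the box. A collar rises 12 mm round it: bore 53 mm, flared to about 60 mm at the mouth, 74 mm outside; flange below 82 mm in diameter.
- backing_disc (a point): centre of the upper face of the white backing disc, 26 mm in diameter and 7 mm thick, fixed to the drawer in the middle below the ring; 32 mm above the table, 12 mm under the ring's ledge when the ring is up.
- dot: round dot of a sign, an upright cylinder with gold sides and a flat green face on top, 47 mm in diameter, 49 mm high, about 40 g; origin at the centre of its underside, z up; it stands on the table beside the drawer.
- accent_pointed: another green-faced gold accent, drop-shaped and not round, 70 x 43 x 49 mm; origin at the centre of its underside; to be left where it stands.
- accent_slanted: a third green-faced gold accent, drop-shaped and not round, 68 x 42 x 49 mm; origin at the centre of its underside; to be left where it stands.
Things that resemble listed ones, but are neither listed nor needed, are in the scene too. Leave any black or purple look-alike of the dot alone.

How it is judged:
By the outcome, as a careful person would: the job done as asked, in the order asked, and still so for the second after the job is handed in, while the arm keeps its last pose, push and grip.
It also fails if it takes over 48 s, if anything falls off the work surface, if the arm or the gripper's body presses on something with over 40 N, if the wrist force passes 120 N, or if a joint passes its speed limit or range.

## Working session

There is one attempt and no reset: what is moved stays moved. The work goes in short steps, Python scripts to look and compute and a shell command to move; the robot and the scene stay as the last step left them, time stands still between calls to the robot, and variables do not carry over. Pictures are saved under pics/ and viewed, at most 10 in all, crops included, and the job is handed in when it is done.

```bash
mkdir -p pics; cat > h.py <<'E'
import numpy as np, cv2
from plant import manip
def grab(n):
    p,d=manip.grab_frame(n); np.savez(f'/tmp/{n}.npz',p=p,d=d); return p,d
def world(n,d):
    m=manip.camera_model(n); K=np.array(m['mtx']); k1=m['k1']; T=np.linalg.inv(np.array(m['world_to_cam']))
    v,u=np.mgrid[:420,:560].astype(float)
    pts=np.stack([u.ravel(),v.ravel()],1)[:,None]
    xy=cv2.undistortPoints(pts,K,np.array([k1,0,0,0.]))[:,0].reshape(420,560,2)
    c=np.dstack([xy*d[...,None],d,np.ones_like(d)])
    w=(c@T.T)[...,:3]; w[d==0]=np.nan; return w
E
python3 - <<'E'
from h import *
for n in('top','scene'):
    p,d=grab(n); cv2.imwrite(f'pics/{n}1.png',p[...,::-1])
s=manip.state(); print(s['time'],s['tool_pos'],s['tool_rot'],s['gripper_width'],manip.grip_point_offset)
E
```

```text
0.1 [0.20980962 0.58813329 0.23017747] [-2.57430278e-04  1.70551361e-01  9.85348349e-01 -8.92812474e-04] 0.9962753678401516 0.0187
```

View pics/top1.png

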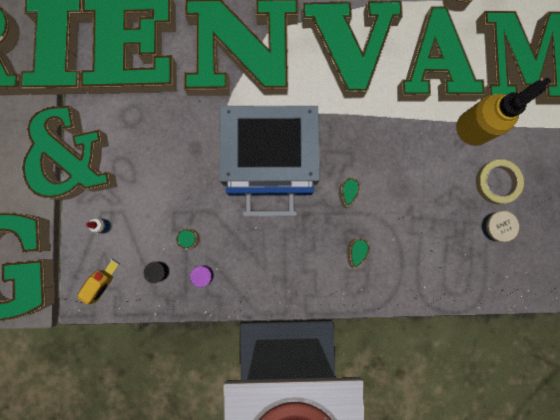

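View pics/scene1.png

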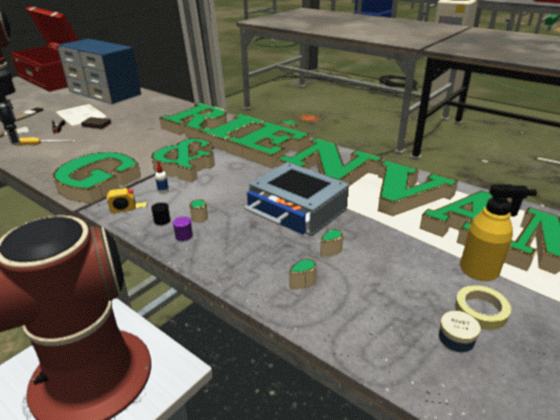

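```bash
python3 - <<'E'
from h import *
z=np.load('/tmp/top.npz'); p,d=z['p'],z['d']; w=world('top',d)
for name,(u,v) in dict(dot=(187,239),a1=(349,191),a2=(358,252),blk=(154,272),pur=(201,276)).items():
    W=w[v-18:v+19,u-18:u+19].reshape(-1,3); W=W[(W[:,2]>.044)&(W[:,2]<.055)]
    (c,s,a)=cv2.minAreaRect(W[:,:2].astype(np.float32)); print(name,len(W),W.mean(0).round(4),np.round(c,4),np.round(s,4),round(a,1))
def rect(m,n):
    W=w[m]; c,s,a=cv2.minAreaRect(W[:,:2].astype(np.float32)); print(n,len(W),np.round(c,4),np.round(s,4),a,np.nanmedian(W[:,2]).round(4))
roi=np.zeros(d.shape,bool); roi[95:225,210:330]=1
rect(roi&(w[...,2]>.079)&(w[...,2]<.092),'boxtop')
h=cv2.cvtColor(p,cv2.COLOR_RGB2HSV)
b=roi&(h[...,0]>100)&(h[...,0]<130)&(h[...,1]>150)&(w[...,2]>.066)&(w[...,2]<.08); rect(b,'front')
r2=roi.copy(); r2[:206]=0
rect(r2&(w[...,2]>.05)&(w[...,2]<.075),'bar')
big=cv2.resize(p[90:290,130:400,::-1],None,fx=2.9,fy=2.9,interpolation=cv2.INTER_CUBIC); cv2.imwrite('pics/crop1.png',big)
print(manip.camera_model('top')['world_to_cam'])
E
```

```text
dot 330 [0.4822 0.2332 0.0487] [0.482  0.2335] [0.045  0.0441] 42.4
a1 402 [ 0.5822 -0.1366  0.0485] [ 0.5801 -0.1359] [0.0411 0.0653] 77.5
a2 444 [ 0.4442 -0.1517  0.0484] [ 0.4418 -0.1501] [0.0422 0.0677] 67.6
blk 358 [0.4085 0.3042 0.0488] [0.4082 0.3044] [0.045  0.0441] 88.8
pur 340 [0.3974 0.2016 0.0484] [0.397  0.2016] [0.0431 0.0443] 89.4
boxtop 7439 [0.6872 0.0442] [0.2206 0.1681] 88.75679016113281 0.0854
front 426 [0.5831 0.045 ] [0.1902 0.0095] 88.7654800415039 0.0719
bar 328 [0.5384 0.0461] [0.1201 0.0204] 88.73693084716797 0.0647
[[-0.0224512  -0.99970499  0.00926723  0.03114778]
 [-0.99501277  0.02144279 -0.09741561  0.56200172]
 [ 0.09718815 -0.01140811 -0.99520064  0.97766259]
 [ 0.          0.          0.          1.        ]]
```

View pics/crop1.png

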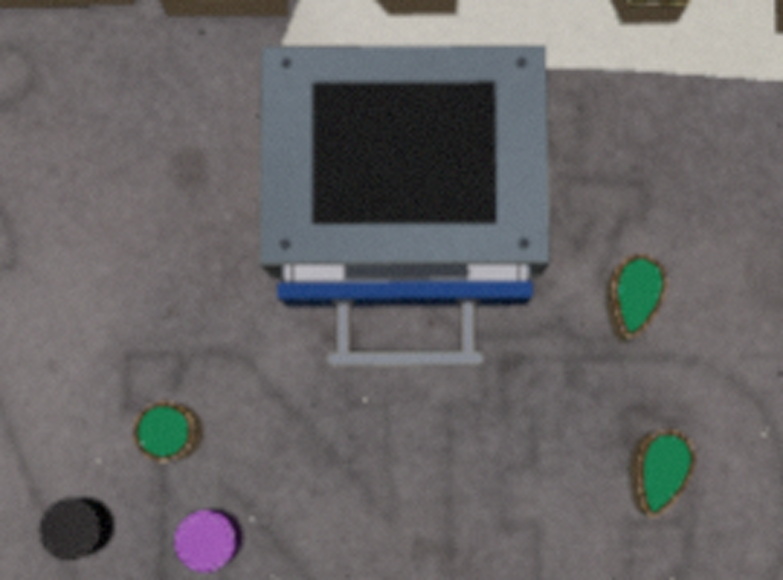

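The dot is the round green face at top-view pixel (187,239). What could be taken for it: the drop-shaped accents (349,191) and (358,252), black cylinder (154,272) and purple cylinder (201,276). The crop confirms the choice: it is the only round green one. The drawer is about 2.3 cm ajar, with the bar handle at pixel row 212. Plan: hook the closed fingers behind the bar and pull.

```bash
python3 -m crank '[{"x":0,"y":0,"z":0,"turn":-0.14},{"x":0,"y":0,"z":0,"turn":-0.14},{"x":0,"y":0,"z":0,"turn":-0.04},{"x":-2.4,"y":-3.6,"z":0,"turn":0},{"x":-2.4,"y":-3.6,"z":0,"turn":0}]' 0
python3 -m crank '[{"x":-2.4,"y":-3.6,"z":0,"turn":0},{"x":-2.4,"y":-3.6,"z":0,"turn":0},{"x":-2.4,"y":-3.6,"z":0,"turn":0},{"x":-2.4,"y":-3.6,"z":0,"turn":0},{"x":-2.4,"y":-3.6,"z":0,"turn":0}]'
python3 -m crank '[{"x":-2.4,"y":-3.6,"z":0,"turn":0},{"x":-2.4,"y":-3.6,"z":0,"turn":0},{"x":-2.4,"y":-3.6,"z":0,"turn":0},{"x":-2.4,"y":-3.6,"z":0,"turn":0},{"x":-2.4,"y":-3.6,"z":0,"turn":0}]'
cat > st.py <<'E'
from h import *
from scipy.spatial.transform import Rotation as R
import sys
s=manip.state(); q=s['tool_rot']; M=R.from_quat([q[1],q[2],q[3],q[0]]).as_matrix()
print('t',s['time'],'pos',np.round(s['tool_pos'],4),'yaw_y',np.degrees(np.arctan2(M[1,1],M[0,1])).round(2),'F',np.round(s['contact_force'],1),'w',round(s['gripper_width'],3),'g',s['grasp_force'])
if len(sys.argv)>1: print('cm in tool axes:',(M.T@(np.array(eval(sys.argv[1]))-s['tool_pos'])*100).round(2))
E
python3 st.py .561,.0457,.1
```

```text
time: 0.6
tool_pos: [0.2562, 0.5148, 0.2304]
tool_rot: [-0.0, 0.01, 1.0, -0.001]
contact_force: [0.4, -0.2, 1.0]
gripper_width: 0.144
grasp_force: 0.0
time: 1.1
tool_pos: [0.3726, 0.3312, 0.2308]
tool_rot: [-0.0, 0.011, 1.0, -0.0]
contact_force: [0.7, 0.2, 0.2]
gripper_width: -0.003
grasp_force: 0.0
time: 1.6
tool_pos: [0.4885, 0.1485, 0.2309]
tool_rot: [-0.0, 0.011, 1.0, 0.0]
contact_force: [0.9, 0.4, 0.3]
gripper_width: 0.001
grasp_force: 0.0
t 1.6 pos [0.4885 0.1485 0.2309] yaw_y 88.68 F [0.9 0.4 0.3] w 0.001 g 0.0
cm in tool axes: [ -7.49 -10.11  13.09]
```

```bash
python3 -m crank '[{"x":-2.4,"y":-3.2,"z":0,"turn":0},{"x":-2.4,"y":-3.2,"z":0,"turn":0},{"x":-1.2,"y":-1.8,"z":0,"turn":0},{"x":0,"y":0,"z":4,"turn":0},{"x":0,"y":0,"z":4,"turn":0}]'
python3 -m crank '[{"x":0,"y":0,"z":2,"turn":0},{"x":0,"y":0,"z":0,"turn":0},{"x":0,"y":0,"z":0,"turn":0}]' >/dev/null; python3 st.py .561,.0457,.045
python3 - <<'E'
from h import *
p,d=grab('scene'); cv2.imwrite('pics/s2.png',cv2.resize(p[130:280,190:390,::-1],None,fx=4,fy=4,interpolation=cv2.INTER_CUBIC))
E
```

```text
time: 2.1
tool_pos: [0.5477, 0.0658, 0.1516]
tool_rot: [0.002, 0.012, 1.0, 0.0]
contact_force: [0.1, 0.2, -0.7]
gripper_width: 0.005
grasp_force: 0.0
t 2.4 pos [0.5462 0.0668 0.1314] yaw_y 88.7 F [-0.2  0.3  0.6] w 0.001 g 0.0
cm in tool axes: [-1.53 -2.08  8.64]
```

View pics/s2.png

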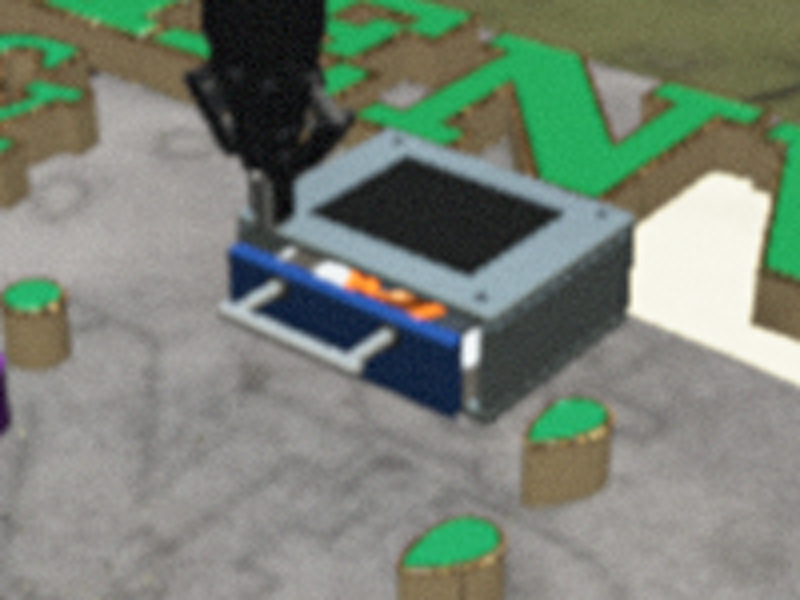

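The picture shows the closed fingers (about (265,200) in the crop) above the jig, with the handle bar running from (225,310) to (360,370). Next I correct sideways, then descend.

```bash
python3 -m crank '[{"x":-1.5,"y":-2.1,"z":0,"turn":0},{"x":0,"y":0,"z":2,"turn":0},{"x":0,"y":0,"z":1,"turn":0},{"x":0,"y":0,"z":0,"turn":0},{"x":0,"y":0,"z":0,"turn":0}]' >/dev/null;python3 st.py .561,.0457,.045
python3 - <<'E'
from h import *
p,d=grab('top'); w=world('top',d)
cv2.imwrite('pics/t2.png',cv2.resize(p[150:240,200:340,::-1],None,fx=5,fy=5,interpolation=cv2.INTER_CUBIC))
E
```

```text
t 2.95 pos [0.561  0.0458 0.1021] yaw_y 88.72 F [ 0.7 -1.  -0.6] w 0.0 g 0.0
cm in tool axes: [ 0.   -0.01  5.71]
```

View pics/t2.png

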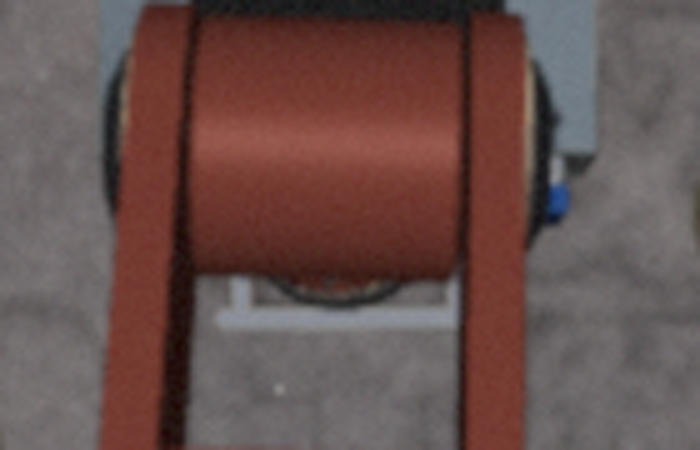

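The top view is mostly covered by the arm; the bar is at (335,320) in the crop, in front of the tool. I go down in small steps, watching the force.

```bash
python3 -m crank '[{"x":0,"y":0,"z":1.2,"turn":0},{"x":0,"y":0,"z":1,"turn":0},{"x":0,"y":0,"z":0.8,"turn":0},{"x":0,"y":0,"z":0,"turn":0}]' >/dev/null;python3 st.py .561,.0457,.045
python3 -m crank '[{"x":0,"y":0,"z":1,"turn":0},{"x":0,"y":0,"z":1,"turn":0},{"x":0,"y":0,"z":0.7,"turn":0},{"x":0,"y":0,"z":0,"turn":0},{"x":0,"y":0,"z":0,"turn":0}]' >/dev/null;python3 st.py .561,.0457,.045
```

```text
t 3.4 pos [0.5592 0.0456 0.069 ] yaw_y 88.7 F [-1.2 -0.5  0.4] w -0.001 g 0.0
cm in tool axes: [-0.19  0.02  2.4 ]
t 3.9 pos [0.5607 0.0455 0.044 ] yaw_y 88.69 F [-0.1  0.4  0. ] w 0.001 g 0.0
cm in tool axes: [-0.03  0.02 -0.1 ]
```

```bash
python3 -m crank '[{"x":1,"y":0,"z":0,"turn":0},{"x":1.5,"y":0,"z":0,"turn":0},{"x":1.5,"y":0,"z":0,"turn":0},{"x":1.5,"y":0,"z":0,"turn":0},{"x":1.5,"y":0,"z":0,"turn":0}]' >/dev/null;python3 st.py
python3 -m crank '[{"x":1.2,"y":0,"z":0,"turn":0},{"x":0.8,"y":0,"z":0,"turn":0},{"x":0.6,"y":0,"z":0,"turn":0},{"x":0,"y":0,"z":0,"turn":0}]' >/dev/null;python3 st.py
```

```text
t 4.4 pos [0.4912 0.0466 0.0454] yaw_y 88.71 F [ 2.2 -1.6 -0.5] w -0.001 g 1.4212779700756073
t 4.8 pos [0.4639 0.0479 0.0442] yaw_y 88.68 F [ 0.1 -0.1  0.3] w 0.003 g 0.0
```

```bash
python3 -m crank '[{"x":0.4,"y":0,"z":0,"turn":0},{"x":0.3,"y":0,"z":0,"turn":0},{"x":0.3,"y":0,"z":0,"turn":0},{"x":0,"y":0,"z":0,"turn":0}]' >/dev/null;python3 st.py
```

```text
t 5.2 pos [0.4543 0.048  0.0441] yaw_y 88.69 F [0.5 0.7 0.4] w -0.003 g 0.1791943854186684
```

```bash
for i in 1 ; do python3 -m crank '[{"x":0.3,"y":0,"z":0,"turn":0},{"x":0.2,"y":0,"z":0,"turn":0},{"x":0,"y":0,"z":0,"turn":0}]' >/dev/null;python3 st.py; done
```

```text
t 5.5 pos [0.4496 0.0481 0.0442] yaw_y 88.69 F [ 1.7  1.1 -0. ] w -0.0 g 0.8699012361466885
```

```bash
python3 -m crank '[{"x":0.2,"y":0,"z":0,"turn":0},{"x":0.2,"y":0,"z":0,"turn":0},{"x":0,"y":0,"z":0,"turn":0}]' >/dev/null;python3 st.py
```

```text
t 5.8 pos [0.4495 0.048  0.045 ] yaw_y 88.67 F [ 15.3  -0.5 -10.6] w -0.003 g 7.379441633820534
```

At the stop (15 N, and the position matches). I back off, lift, and move over the dot, opening the fingers.

```bash
python3 -m crank '[{"x":-0.7,"y":0,"z":0,"turn":0},{"x":0,"y":0,"z":0,"turn":0},{"x":0,"y":0,"z":-3,"turn":0},{"x":0,"y":0,"z":-4,"turn":0},{"x":0,"y":0,"z":-4,"turn":0}]' >/dev/null;python3 st.py
python3 -m crank '[{"x":0,"y":3.7,"z":0,"turn":0},{"x":0,"y":3.7,"z":0,"turn":0},{"x":0,"y":3.7,"z":0,"turn":0},{"x":0,"y":3.7,"z":0,"turn":0},{"x":0,"y":3.7,"z":0,"turn":0}]' 100 >/dev/null
python3 -m crank '[{"x":0,"y":0,"z":0,"turn":0},{"x":0,"y":0,"z":0,"turn":0},{"x":0,"y":0,"z":0,"turn":0}]' >/dev/null; python3 st.py .482,.2335,.02
python3 - <<'E'
from h import *
p,d=grab('top'); w=world('top',d)
cv2.imwrite('pics/t3.png',cv2.resize(p[120:300,140:340,::-1],None,fx=3.3,fy=3.3,interpolation=cv2.INTER_CUBIC))
h=cv2.cvtColor(p,cv2.COLOR_RGB2HSV)
roi=np.zeros(d.shape,bool); roi[150:290,200:330]=1
for n,lo,hi,z0,z1 in(('orange collar',5,18,.05,.062),('orange',5,18,.03,.07),('blue',100,130,.066,.08)):
    m=roi&(h[...,0]>=lo)&(h[...,0]<hi)&(h[...,1]>140)&(w[...,2]>z0)&(w[...,2]<z1)
    W=w[m]; v,u=np.nonzero(m)
    if len(W)>5:
        c,r=cv2.minEnclosingCircle(W[:,:2].astype(np.float32)); print(n,len(W),np.round(c,4),round(r,4),np.round(cv2.minAreaRect(W[:,:2].astype(np.float32))[0],4),np.median(W[:,2]),u.mean(),v.mean())
E
```

```text
t 6.3 pos [0.4512 0.048  0.1544] yaw_y 88.7 F [ 0.9 -1.   0.2] w 0.002 g 0.0
t 7.1 pos [0.4566 0.2322 0.1539] yaw_y 88.67 F [-0.4  0.3 -0.2] w 0.999 g 0.0
cm in tool axes: [-2.56  0.21 13.38]
orange collar 323 [0.5506 0.0463] 0.0352 [0.5504 0.046 ] 0.055079500015503435 268.92260061919507 205.09907120743034
orange 650 [0.5503 0.0454] 0.0406 [0.5503 0.0451] 0.049664858891264985 269.39384615384614 205.06923076923076
blue 438 [0.4852 0.0457] 0.0955 [0.484  0.0458] 0.07223899895496849 269.42922374429224 234.99086757990867
```

View pics/t3.png

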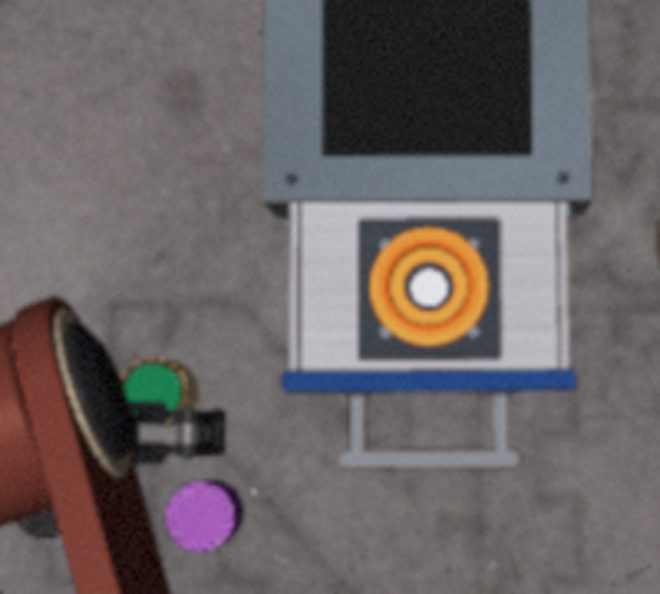

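The picture shows the drawer fully out, the ring cradle at crop (430,287), about (0.550, 0.046), and the dot at (155,390) just ahead of the open fingers. Now descend on the dot.

```bash
python3 -m crank '[{"x":-2.6,"y":0.2,"z":0,"turn":0},{"x":0,"y":0,"z":2.5,"turn":0},{"x":0,"y":0,"z":2.5,"turn":0},{"x":0,"y":0,"z":2.5,"turn":0},{"x":0,"y":0,"z":0,"turn":0}]' >/dev/null;python3 st.py .482,.2335,.02
python3 -m crank '[{"x":0,"y":0,"z":2.3,"turn":0},{"x":0,"y":0,"z":2,"turn":0},{"x":0,"y":0,"z":1.5,"turn":0},{"x":0,"y":0,"z":0,"turn":0},{"x":0,"y":0,"z":0,"turn":0}]' >/dev/null;python3 st.py .482,.2335,.02
```

```text
t 7.65 pos [0.4801 0.2321 0.0752] yaw_y 88.59 F [0.2 0.1 0.2] w 1.001 g 0.0
cm in tool axes: [-0.23  0.16  5.52]
t 8.15 pos [0.4836 0.2342 0.0221] yaw_y 88.67 F [-0.3  0.8  0.3] w 1.0 g 0.0
cm in tool axes: [ 0.16 -0.07  0.21]
```

```bash
python3 -m crank '[{"x":0.1,"y":0,"z":0.2,"turn":0},{"x":0,"y":0,"z":0,"turn":0},{"x":0,"y":0,"z":0,"turn":0},{"x":0,"y":0,"z":0,"turn":0},{"x":0,"y":0,"z":0,"turn":0}]' 0 >/dev/null;python3 -m crank '[{"x":0,"y":0,"z":0,"turn":0},{"x":0,"y":0,"z":0,"turn":0},{"x":0,"y":0,"z":0,"turn":0}]' >/dev/null;python3 st.py
```

```text
t 8.95 pos [0.483  0.2347 0.0205] yaw_y 88.69 F [ 0.1 -0.5  5.7] w 0.522 g 61.581347576575354
```

```bash
python3 -m crank '[{"x":0,"y":0,"z":-2,"turn":0},{"x":0,"y":0,"z":-4,"turn":0},{"x":0,"y":0,"z":-4,"turn":0},{"x":0,"y":0,"z":-2,"turn":0},{"x":0,"y":0,"z":0,"turn":0}]' >/dev/null;python3 st.py
python3 -m crank '[{"x":-1.5,"y":-3,"z":0,"turn":0},{"x":-1.5,"y":-4,"z":0,"turn":0},{"x":-1.5,"y":-4,"z":0,"turn":0},{"x":-1.5,"y":-4,"z":0,"turn":0},{"x":-1,"y":-3,"z":0,"turn":0}]' >/dev/null
python3 -m crank '[{"x":0,"y":-0.7,"z":0,"turn":0},{"x":0,"y":0,"z":0,"turn":0},{"x":0,"y":0,"z":0,"turn":0},{"x":0,"y":0,"z":0,"turn":0}]' >/dev/null;python3 st.py .5505,.0465,.08
```

```text
t 9.45 pos [0.4842 0.2351 0.1432] yaw_y 88.7 F [ 0.4  0.  -0.6] w 0.517 g 61.192767061293125
t 10.35 pos [0.5471 0.047  0.1386] yaw_y 88.79 F [-0.6 -0.5 -0.2] w 0.514 g 61.287792501971126
cm in tool axes: [-0.35 -0.05  5.86]
```

```bash
python3 -m crank '[{"x":-0.3,"y":0,"z":2,"turn":0},{"x":0,"y":0,"z":2,"turn":0},{"x":0,"y":0,"z":1.3,"turn":0},{"x":0,"y":0,"z":0,"turn":0},{"x":0,"y":0,"z":0,"turn":0}]' >/dev/null;python3 st.py .5505,.0465,.0645
python3 - <<'E'
from h import *
p,d=grab('scene'); w=world('scene',d)
cv2.imwrite('pics/s4.png',cv2.resize(p[140:250,210:350,::-1],None,fx=5.4,fy=5.4,interpolation=cv2.INTER_CUBIC))
h=cv2.cvtColor(p,cv2.COLOR_RGB2HSV)
g=(h[...,0]>60)&(h[...,0]<85)&(h[...,1]>120)&(abs(w[...,0]-.55)<.04)&(abs(w[...,1]-.046)<.04)&(w[...,2]>.09)
print(g.sum(),w[g].mean(0),w[g].min(0),w[g].max(0))
m=(abs(w[...,0]-.55)<.04)&(abs(w[...,1]-.046)<.028)&(w[...,2]>.065)&(w[...,2]<.085)
W=w[m]; print(len(W),W.min(0),W.max(0))
# circle fit (r=23.5mm) to visible side
from scipy.optimize import least_squares
r=least_squares(lambda c:np.hypot(W[:,0]-c[0],W[:,1]-c[1])-.0235,[.55,.046],loss='soft_l1',f_scale=.001); print(r.x,np.abs(r.fun).mean())
E
```

```text
t 10.85 pos [0.5507 0.0462 0.0865] yaw_y 88.74 F [ 0.8  0.6 -0.3] w 0.515 g 61.280876024393365
cm in tool axes: [0.03 0.03 2.2 ]
94 [0.5448356  0.04887315 0.14023583] [0.51952917 0.01152084 0.11217513] [0.58122546 0.07753678 0.3196167 ]
104 [0.52370349 0.02222419 0.06555871] [0.55956332 0.06014869 0.08497041]
[0.55042339 0.04679829] 0.0010829175143317793
```

View pics/s4.png

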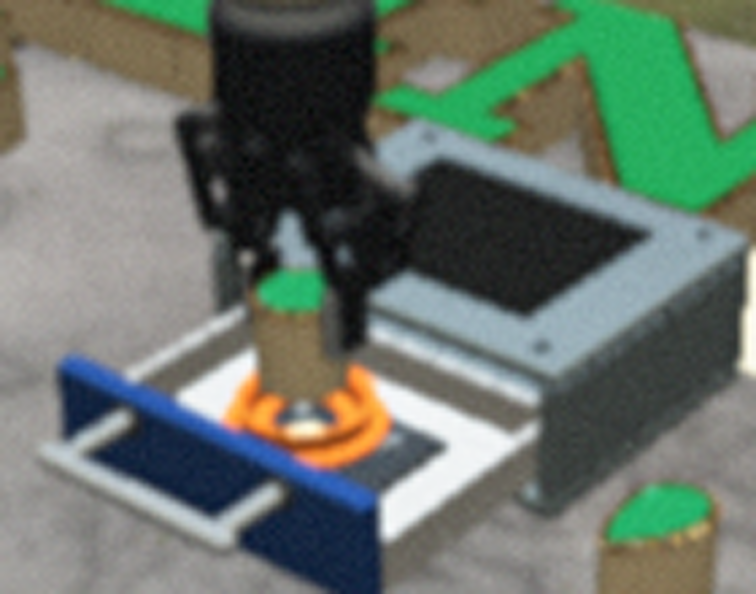

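The picture shows the dot upright in the grip, green face up (300,290), directly over the orange ring (305,415); the circle fit puts it at (0.5504, 0.0468), on the cradle axis. I lower it into the cradle.

```bash
python3 -m crank '[{"x":0,"y":0,"z":0.7,"turn":0},{"x":0,"y":0,"z":0.5,"turn":0},{"x":0,"y":0,"z":0.4,"turn":0},{"x":0,"y":0,"z":0,"turn":0},{"x":0,"y":0,"z":0,"turn":0}]' >/dev/null;python3 st.py .5505,.0465,.0525
```

```text
t 11.4 pos [0.5507 0.0457 0.0702] yaw_y 88.69 F [-0.1  0.4 -0.4] w 0.519 g 61.277470582863316
cm in tool axes: [0.02 0.08 1.77]
```

```bash
python3 -m crank '[{"x":0,"y":0,"z":0.4,"turn":0},{"x":0,"y":0,"z":0.3,"turn":0},{"x":0,"y":0,"z":0.3,"turn":0},{"x":0,"y":0,"z":0,"turn":0},{"x":0,"y":0,"z":0,"turn":0}]' >/dev/null;python3 st.py .5505,.0465,.0525
```

```text
t 11.9 pos [0.5511 0.0457 0.0608] yaw_y 88.69 F [-1.1 -0.3  4. ] w 0.519 g 61.77951848949306
cm in tool axes: [0.06 0.08 0.83]
```

```bash
python3 -m crank '[{"x":0,"y":0,"z":0.3,"turn":0},{"x":0,"y":0,"z":0.2,"turn":0},{"x":0,"y":0,"z":0,"turn":0},{"x":0,"y":0,"z":0,"turn":0}]' >/dev/null;python3 st.py
python3 -m crank '[{"x":0,"y":0,"z":0.2,"turn":0},{"x":0,"y":0,"z":0,"turn":0},{"x":0,"y":0,"z":0,"turn":0}]' >/dev/null;python3 st.py
```

```text
t 12.3 pos [0.5513 0.0457 0.0559] yaw_y 88.69 F [-0.9 -0.1  5.3] w 0.521 g 61.91074684029445
t 12.6 pos [0.5515 0.0457 0.054 ] yaw_y 88.69 F [-1.7  0.   6.5] w 0.514 g 61.97228273609653
```

```bash
python3 -m crank '[{"x":0,"y":0,"z":0.1,"turn":0},{"x":0,"y":0,"z":0,"turn":0},{"x":0,"y":0,"z":0,"turn":0}]' >/dev/null;python3 st.py
```

```text
t 12.9 pos [0.5515 0.0457 0.0532] yaw_y 88.69 F [-1.2  0.5  7.2] w 0.519 g 61.98476889403537
```

```bash
python3 -m crank '[{"x":0,"y":0,"z":0.1,"turn":0},{"x":0,"y":0,"z":0,"turn":0},{"x":0,"y":0,"z":0,"turn":0}]' >/dev/null;python3 st.py
```

```text
t 13.2 pos [0.5517 0.0456 0.0525] yaw_y 88.7 F [-0.7 -0.8  8.5] w 0.519 g 62.14305947301909
```

```bash
python3 -m crank '[{"x":0,"y":0,"z":0.1,"turn":0},{"x":0,"y":0,"z":0,"turn":0},{"x":0,"y":0,"z":0,"turn":0}]' >/dev/null;python3 st.py
```

```text
t 13.5 pos [0.5526 0.0457 0.0525] yaw_y 88.7 F [-1.1 -0.1 10.9] w 0.517 g 62.44779961765744
```

```bash
python3 -m crank '[{"x":0,"y":0,"z":0.1,"turn":0},{"x":0,"y":0,"z":0,"turn":0},{"x":0,"y":0,"z":0,"turn":0},{"x":0,"y":0,"z":0,"turn":0},{"x":0,"y":0,"z":0,"turn":0}]' >/dev/null;python3 st.py
python3 - <<'E'
from h import *
p,d=grab('scene')
cv2.imwrite('pics/s5.png',cv2.resize(p[140:250,210:350,::-1],None,fx=5.4,fy=5.4,interpolation=cv2.INTER_CUBIC))
E
```

```text
t 14.0 pos [0.5534 0.0456 0.0524] yaw_y 88.69 F [-0.9 -0.5 13.7] w 0.517 g 62.76565135689452
```

View pics/s5.png

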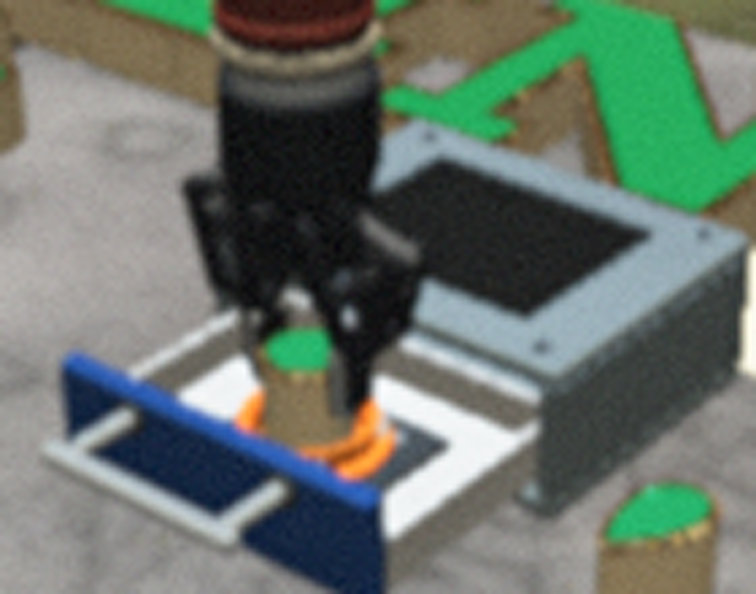

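The dot is seated face up in the ring and pressed, but the tool crept about 2.5 mm in +x and the drawer front moved slightly with it (corner (62,365) to (66,360)). I draw it back to the stop while keeping it pressed.

```bash
python3 -m crank '[{"x":0.2,"y":0,"z":0,"turn":0},{"x":0.1,"y":0,"z":0,"turn":0},{"x":0,"y":0,"z":0,"turn":0},{"x":0,"y":0,"z":0,"turn":0}]' >/dev/null;python3 st.py
python3 - <<'E'
from h import *
for n,e in(('now',None),):
    P,D=[],[]
    p,d=grab('top'); w=world('top',d); h=cv2.cvtColor(p,cv2.COLOR_RGB2HSV)
    roi=np.zeros(d.shape,bool); roi[150:290,200:330]=1
    m=roi&(h[...,0]>100)&(h[...,0]<130)&(h[...,1]>150)&(w[...,2]>.066)&(w[...,2]<.08)
    print(m.sum(),cv2.minAreaRect(w[m][:,:2].astype(np.float32)))
E
```

```text
t 14.45 pos [0.5512 0.0456 0.0525] yaw_y 88.69 F [ 1.6 -0.3 11.9] w 0.513 g 62.53236531978473
291 ((0.4836725890636444, 0.03056028112769127), (0.15983864665031433, 0.00882915873080492), 88.73225402832031)
```

```bash
python3 -m crank '[{"x":0.15,"y":0,"z":0.05,"turn":0},{"x":0,"y":0,"z":0,"turn":0},{"x":0,"y":0,"z":0,"turn":0}]' >/dev/null;python3 st.py
```

```text
t 14.8 pos [0.5509 0.0457 0.0525] yaw_y 88.69 F [ 3.6  0.2 10.8] w 0.515 g 62.390558609040454
```

```bash
python3 -m crank '[{"x":0.15,"y":0,"z":0,"turn":0},{"x":0,"y":0,"z":0,"turn":0},{"x":0,"y":0,"z":0,"turn":0}]' >/dev/null;python3 st.py
```

```text
t 15.1 pos [0.5497 0.0456 0.0525] yaw_y 88.68 F [5.  0.5 8.8] w 0.518 g 62.351171710761264
```

```bash
python3 -m crank '[{"x":0,"y":0,"z":0.15,"turn":0},{"x":0,"y":0,"z":0,"turn":0},{"x":0,"y":0,"z":0,"turn":0},{"x":0,"y":0,"z":0,"turn":0}]' >/dev/null;python3 st.py
python3 - <<'E'
from h import *
p,d=grab('scene')
cv2.imwrite('pics/s6.png',cv2.resize(p[140:250,210:350,::-1],None,fx=5.4,fy=5.4,interpolation=cv2.INTER_CUBIC))
E
```

```text
t 15.5 pos [0.55   0.0456 0.0524] yaw_y 88.69 F [ 1.3 -0.1 16.6] w 0.517 g 63.13105077249929
```

View pics/s6.png

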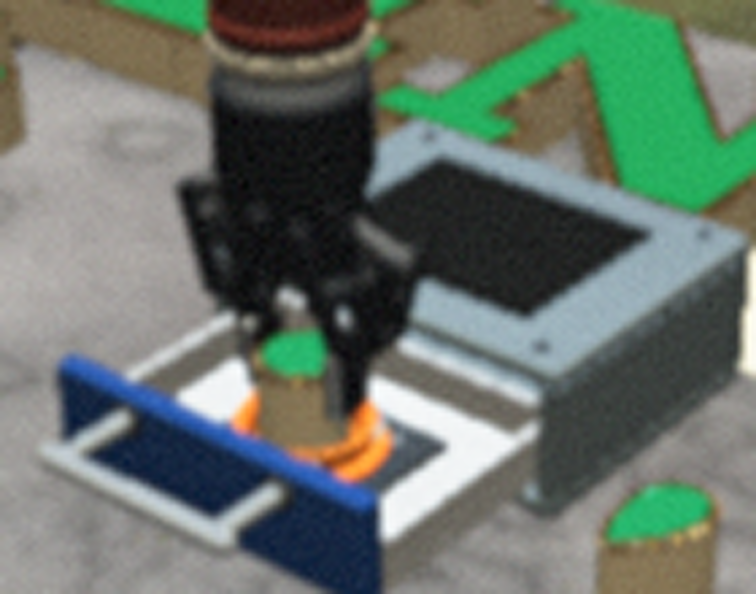

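The drawer front is back at its stop position (corner (60,365), as before pressing). The dot is upright, face up in the depressed ring, held down with 16.6 N, more than the spring's 8 N, and z no longer yields. Handing in.

```bash
python3 -c "
from plant import manip
print(manip.job_done())"
```

```text
the job is handed in; nothing more can be done
None
```

I pulled the drawer out to its stop, set the green dot face up in the orange cradle and handed in at about 15.5 s, still holding it pressed on the backing disc with about 16 N; pressing had pushed the drawer in about 2 mm, so I drew it back to the stop first, and I did not touch the two other accents.

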